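# Shut and start the bench centrifuge with its two start keys

### The arm

A 6-joint arm with a two-finger parallel gripper is mounted at the origin on a cart in front of the work surface, level with it; the furniture and walls round the work are solid. World frame = base frame: x ahead of the robot, y to its left, z up, the work surface at z = 0. Lengths are in mm, angles in rad, forces in N, time in s.
With the tool pointing down it reaches from about 350 to 875 mm from the base axis. Payload 4.2 kg.
Tool frame: the origin (TCP) lies on the mounting face of the last link; the fingertips stand 173 mm ahead of it and the grasp point (between the pads) lies grip_point_offset ahead of it (grip_point_offset is the distance from the TCP to the grasp point, in mm); z points along the fingers, y is the line along which they close (so a half turn about z gives the same grasp; the last joint's range is limited). The gripper opens to 85 mm and grips with 20 to 120 N. Pads are 22 mm wide; open, the fingers measure 114 mm over their backs; the gripper's body (76 mm by 85 mm) begins 54 mm behind the grasp point. The pads swing forward as they close: fully open they stand 13 mm farther back than shut.
Start: joints at [-0.928, 0.385, 0.008, 0, -1.194, -0.259], TCP at [234.043, -579.503, 404.712] pointing down, gripper open.
Joint ranges: [-3.14, 3.14], [-1.21, 2.06], [-1.07, 1.41], [-3.16, 2.05], [-2.99, -0.16], [-3.1, 3.1]. Speed limits (rad/s): [2.79, 2.79, 3.14, 3.14, 3.14, 3.14].

### API

Orientations are given as a unit quaternion [x, y, z, w].
In Python, from bench import read_state, get_image, job_done, recognise, place_of, grip_point_offset gives the robot as it stands. The module is installed in compiled form; this text tells all that it offers.
- The arm moves only by the tool carry_out, never from a script. Its arguments are lists of equal length, an entry for each row: "slide": the shift along the tool's x, y, z in m, a list of three; "roll": the turn about the tool's z in degrees; "claw": the finger opening in m, from 0 to 0.0854. A call has 1 to 8 rows; each row is the pose to reach, as a shift and turn from the pose commanded when the call began, along the tool's axes at that moment; what a row does not reach only later rows make up. A row lasts 1/8 s, in which the tool goes at most 62.5 mm and 10.7 degrees, less where a joint would pass 70% of its speed; a pose out of reach is approached as far as the arm can. A call with a gripper value outside its range is refused whole. The fingers move at their own pace and stop on an object; the grip force is fixed at half the most. Time passes only in rows, so rows that repeat a pose let the fingers close. It gives the time, the measured TCP pose, the force, the opening and the grip force at its end, in the units of the state.
- read_state(): the state, without advancing time (a new reading comes with each control period).
- get_image(name): name is "side" or "top" or "wrist"; returns a dict with "img" (400x640x3 uint8, red, green, blue), "z_map" (400x640 float32, mm along the optical axis (not along the pixel's ray), 0 where there is no reading), "mtx" (3x3 intrinsics, pixels), "world_from_camera" (4x4, takes a point from camera to world coordinates); the wrist camera has in their place "T_tool_cam" (4x4, takes a point from camera to tool coordinates, whose origin is the TCP and whose axes are the flange's). Camera axes: x right, y up, looking along -z (the intrinsics and any distortion apply to the point x, -y, -z); pixel columns grow to the right and rows downward; lengths in mm; the calibration is good to about 2 mm. The wrist camera is an equidistant fisheye: a pixel r from the principal point sees the ray r / f radians off the axis. A picture is of the moment at which its call begins: read the wrist's pose just before it.
- job_done(): hands the job in; it is judged then, once.
Trained networks look in a picture, given as the dict that the camera call returned (one of the last four; its "shot" number tells which), for a name from the list of things; names that differ only in an ending like _2 or _b are one class to them, and where a whole thing is asked for, a point or a joint stands for the part that bears it (a point fixed in the world has none). Each returns a list of dicts, best first, with "conf" (0 to 1); they miss things now and then, are a little off and sometimes report something else, mostly with a low value. They report only what shows in the picture. A call takes as long as a camera call.
- recognise(picture, thing): "at" ([column, row] in pixels, amid what is visible of it).
- place_of(picture, thing): "at" ([column, row] in pixels: a listed point, or the origin of a listed thing).
The state is a dict: "clock": time; "joints": joint angles; "joint_vel": joint speeds; "joint_efforts": joint torques, N m; "position": TCP position; "ee_rot": TCP orientation; "contact_force": force on the tool from outside, world axes, zero at the start; "wrist_torque": the same for the moment, N m; "gripper_width": finger opening in mm; "grasp_force": force on a finger pad.
Only numpy, scipy, OpenCV 4.12 (cv2) and the standard library are available. Lean on these libraries where they do the work, as an engineer would, in place of code of your own. Each camera call takes 0.05 s, during which the arm holds its last target. There are 200 camera calls.

### The job

Start the bench centrifuge using your fingertips only, grasping nothing: first push its open lid fully shut, then press the two green start keys together, one with each fingertip, keep both fully down for about three seconds, and let them come up again. Never press one key without the other, leave the red stop button and the glassware and bottles around it alone, and finish clear of the machine with the lid still shut.

Things in the scene. Friction and masses are not known exactly. Their poses are not given: they have to be found in the camera images.
- centrifuge: White bench centrifuge, fixed, 195 mm deep (x), 170 mm wide (y). Origin on the table under it; -x is its front (roughly towards the robot), +y its left seen from the robot, z up. x -103 to -30 mm: low control deck, top 55 mm above the table; x -30 to 95 mm: rotor chamber, 75 mm high, carrying the blue lid (top of the shut lid 87 mm above the table).
- lid (a joint): Hinge of the blue lid with a round clear window (122 mm from hinge to front edge, 164 mm wide, 12 mm thick), in rad: 0 shut, grows as the front edge swings up; starts between 0.45 and 0.85. A stiff hinge: it stays where it is left; a push of about 2 N down near the front edge moves it. No latch.
- lid_hinge (a point): Middle of the lid's hinge axis, 79 mm above the table at the machine's rear, 92 mm behind the machine's origin; the axis runs along the machine's y. The lid's outer face lies 8 mm off this axis (above it when shut).
- lid_edge (a point): Middle of the front edge of the lid's outer (upper) face, 122 mm from the hinge axis; moves with the lid.
- key_left (a joint): Travel of the left green start key, in m: 0 up, 0.008 fully down (hard stop). It is sprung: about 1.5 N starts it, 5 N holds it fully down, and it comes back up by itself.
- key_right (a joint): Travel of the right green start key; as the left one.
- key_left_top (a point): Centre of the top of the left green start key, a round cap 26 mm across; its top is 13 mm above the deck when up (68 mm above the table), 5 mm when fully down. The keys' centres are 60 mm apart along the machine's y, 68 mm in front of its origin, 38 mm from the chamber wall. The deck between them is empty.
- key_right_top (a point): Centre of the top of the right green start key; as the left one.
- stop (a joint): Travel of the red stop button, in m: 0 up, 0.004 down. Not to be pressed.
- stop_top (a point): Centre of the top of the red stop button, 18 mm across, 6 mm above the deck, 40 mm to the right of the right green key's centre.
- flask_right: Bystander: clear conical glass flask, 80 mm across, 125 mm tall, beside the machine; origin at the centre of its underside, z up. Loose.
- salt_bottle: Bystander: white plastic bottle with white cap, 49 mm across, 84 mm tall, beside the machine; origin at the centre of its underside, z up. Loose.
- standard_vial: Bystander: small vial with white cap and yellow band, 25 mm across, 69 mm tall, beside the machine; origin at the centre of its underside, z up. Loose.

How it is judged (in metres and radians):
On the way, in this order (a step that is already met when the one before it is completed fails the run):
1. the lid is shut (value of joint lid below 0.05 rad), for 0.2 s.
2. both green keys are held fully down together by the fingers for about three seconds with the lid shut (value of joint each of key_left, key_right above 0.006 m and value of joint lid below 0.05 rad and contact force between the fingers and key_left above 1 N and contact force between the fingers and key_right above 1 N), for 2.5 s.
At the end, for the whole second after the job is handed in: The lid is shut (within 0.05 rad), both green keys are up again (within 1.5 mm) after being held down together (each at least 6 of 8 mm) for at least 2.5 s, the stop button is up, and the flask, bottle and vial stand upright within 15 mm of where they were (value of joint lid below 0.05 rad and value of joint each of key_left, key_right, stop below 0.0015 m and distance of each of flask_right, salt_bottle, standard_vial from where it was at the start of the episode below 0.015 m and angle between each of flask_right, salt_bottle, standard_vial's own z axis and vertical below 0.2 rad); the robot touches nothing.
It fails at once if a start key is pressed alone (one fully down while the other is still up) ((value of joint key_left above 0.006 m and value of joint key_right below 0.002 m) or (value of joint key_right above 0.006 m and value of joint key_left below 0.002 m)).
It fails at once if a start key is pressed while the lid is still open (value of joint lid above 0.15 rad and value of joint any of key_left, key_right above 0.004 m).
It fails at once if the red stop button is pressed (value of joint stop above 0.002 m).
It fails at once if the lid is raised instead of shut (value of joint lid above 1 rad).
It fails at once if the flask, the bottle or the vial is shoved, lifted or tipped (distance of any of flask_right, salt_bottle, standard_vial from where it was at the start of the episode above 0.015 m or angle between any of flask_right, salt_bottle, standard_vial's own z axis and vertical above 0.2 rad).
It also fails if it takes over 48 s, if anything falls off the work surface, if the arm or the gripper's body presses on something with over 40 N, if the wrist force passes 120 N, or if a joint passes its speed limit or range.

## Working session

There is one attempt and no reset: what is moved stays moved. The work goes in short steps, Python scripts to look and compute and a tool call to move; the robot and the scene stay as the last step left them, time stands still between calls to the robot, and variables do not carry over. Pictures are saved under pics/ and viewed, at most 10 in all, crops included, and the job is handed in when it is done.

Besides the shell and the picture viewer there is one more tool, called as a command line: name --pt "numbers of a row" for each row, then --argument value for the rest. carry_out: Moves the arm, as the interface text tells. Its arguments: {"type":"object","properties":{"slide":{"type":"array"},"roll":{"type":"array"},"claw":{"type":"array"}},"required":["slide","roll","claw"]}

```bash
mkdir -p pics; cat > h.py <<'E'
import numpy as np, cv2
from bench import *
from scipy.spatial.transform import Rotation as R
def pt(p,at,patch=2):
    c,r=[int(round(v)) for v in at]
    z=p["z_map"][max(0,r-patch):r+patch+1,max(0,c-patch):c+patch+1]; z=z[z>0]
    d=np.median(z); K=p["mtx"]
    q=np.array([(at[0]-K[0,2])/K[0,0]*d,-(at[1]-K[1,2])/K[1,1]*d,-d,1])
    return (p["world_from_camera"]@q)[:3]
E
python3 - <<'E'
from h import *
np.set_printoptions(precision=1,suppress=True)
s=read_state();print(s["clock"],s["position"],s["ee_rot"],s["gripper_width"],grip_point_offset)
P={n:get_image(n) for n in("top","side")}
for n,p in P.items():
    cv2.imwrite(f"pics/{n}0.png",p["img"][:,:,::-1])
    for t in("lid_edge","lid_hinge","key_left_top","key_right_top","stop_top","centrifuge","flask_right","salt_bottle","standard_vial"):
        for d in place_of(p,t)[:1]: print(n,t,np.array(d["at"]),round(d["conf"],2),pt(p,d["at"]))
E
```

```text
0.0 [ 234.  -579.3  403.6] [-0.2  1.   0.  -0. ] 85.2227611147025 154.70000000000002
top lid_edge [351.6 213.7] 0.65 [491.1 -71.  140.1]
top lid_hinge [365.6 168.5] 0.65 [ 593.  -103.7   87.6]
top key_left_top [329.2 237.5] 0.52 [451.  -27.7  67.4]
top key_right_top [356.7 244.8] 0.69 [435.6 -84.6  69.2]
top stop_top [377.3 252.6] 0.59 [ 419.9 -127.7   61.8]
top centrifuge [349.7 217.9] 0.69 [495.9 -72.2  35.6]
top flask_right [425.6 239.7] 0.96 [ 443.2 -221.1  102.8]
top salt_bottle [274.8 212.1] 0.55 [502.1  84.4  83.8]
top standard_vial [295.1 163.6] 0.5 [613.4  45.7  45.8]
side lid_edge [356.  165.9] 0.57 [489.7 -75.9 138.7]
side lid_hinge [319.4 163.4] 0.79 [585.7 -91.4  90.7]
side key_left_top [362.4 215. ] 0.47 [445.2 -32.9  67.5]
side key_right_top [381.3 203.4] 0.64 [432.  -82.3  66.4]
side stop_top [396.6 195.3] 0.45 [ 421.3 -126.4   60. ]
side centrifuge [344.5 217.3] 0.82 [477.2 -20.2  53.7]
side flask_right [407.9 181.2] 0.66 [ 434.5 -207.6   32.9]
side salt_bottle [294.5 266.9] 0.76 [496.7 116.6  27.8]
side standard_vial [343.7 213.8] 0.72 [483.3 -26.9  54.4]
```

View pics/top0.png

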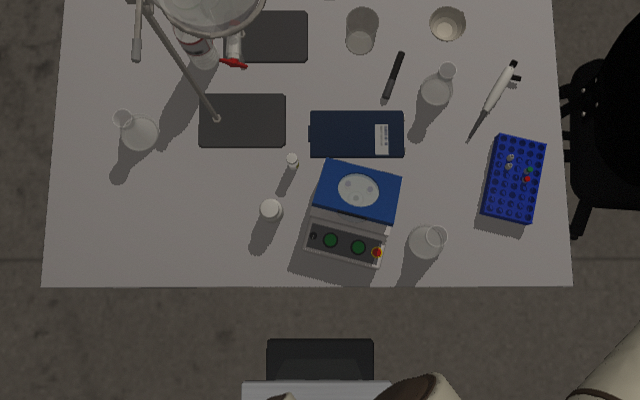

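View pics/side0.png

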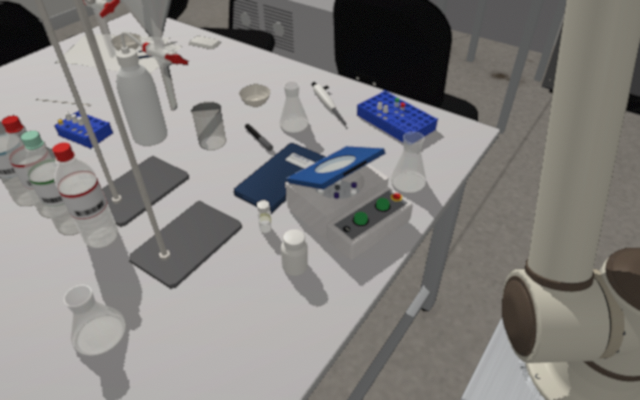

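```bash
python3 - <<'E'
from h import *
np.set_printoptions(precision=1,suppress=True)
for n in("top","side"):
    p=get_image(n); hsv=cv2.cvtColor(p["img"],cv2.COLOR_RGB2HSV)
    m=cv2.inRange(hsv,(40,80,40),(90,255,255))
    k,l,st,c=cv2.connectedComponentsWithStats(m)
    for i in range(1,k):
        if st[i,4]>15: print(n,"green",st[i],c[i],pt(p,c[i]))
    # lid-colour point cloud
    m=cv2.inRange(hsv,(95,90,40),(125,255,255))
    k,l,st,c=cv2.connectedComponentsWithStats(m)
    for i in range(1,k):
        if st[i,4]>60: print(n,"blue",st[i],c[i],pt(p,c[i]))
E
```

```text
top green [527 167   6   5  25] [529.6 169.1] [ 598.6 -458.8   55.3]
top green [324 234  12  12 113] [329.9 239.5] [446.7 -29.3  68.7]
top green [352 241  12  13 117] [357.8 246.8] [431.5 -87.   68.3]
top blue [ 310  111   94   45 3616] [354.  132.4] [691.  -84.2  20.1]
top blue [ 480  133   67   92 4233] [512.6 179.2] [ 581.  -429.3   32.9]
top blue [ 312  157   90   69 2965] [357.6 191.5] [539.6 -84.8 115.1]
side green [375 198  15  13 156] [382.4 204. ] [429.4 -82.2  66.2]
side green [353 212  15  14 167] [360.4 218.2] [444.9 -25.1  65.5]
side blue [ 358   89   79   53 2103] [396.2 116.7] [ 575.6 -416.3   30.3]
side blue [ 88 116  24  26 348] [ 99.7 127.9] [1154.    40.8   32.3]
side blue [ 55 120  37  28 537] [ 73.8 132.4] [1191.3   88.1   31.8]
side blue [ 235  144  149   67 3498] [297.5 173.4] [606.8 -43.9  86.8]
```

Both views show the machine yawed about −15°, with the lid about 0.45 rad open. In the top view the lid is at (357,190), the green keys at (330,240) and (358,247), the stop at (377,252), and the flask at (426,240) on its right. The side view agrees.

```bash
cat >> h.py <<'E'
L=np.array([446,-27.2]);Rk=np.array([430.5,-84.6])
my=(L-Rk)/np.linalg.norm(L-Rk); mx=np.array([my[1],-my[0]]); O=(L+Rk)/2+68*mx
def plan(lx,ly,tipz,tip=173):
    s=read_state(); q=R.from_quat(s["ee_rot"]).as_matrix(); p=np.array(s["position"])
    t=np.r_[O+lx*mx+ly*my,tipz+tip]
    yl=q.T@np.r_[my,0]; a=np.degrees(np.arctan2(-yl[0],yl[1])); a=(a+90)%180-90
    print("slide mm",np.round(q.T@(t-p),1),"roll",round(a,2),"tilt z",np.round(q[:,2],4))
E
python3 -c "
from h import *
print(O,mx,my); plan(5,0,230); plan(5,0,180); s=read_state(); print(s['joints'],s['contact_force'])"
```

```text
[503.89860194 -73.62740993] [ 0.96542062 -0.2606972 ] [0.2606972  0.96542062]
slide mm [-443.6  365.     1.7] roll 37.1 tilt z [-0.e+00  1.e-04 -1.e+00]
slide mm [-443.6  365.    51.7] roll 37.1 tilt z [-0.e+00  1.e-04 -1.e+00]
[-9.28398795e-01  3.84733983e-01  7.87836831e-03 -1.27326963e-05
 -1.19401386e+00 -2.58590409e-01] [-0.83086774 -0.43002149  0.34608337]
```

carry_out --pt "-0.044 0.036 0" --pt "-0.088 0.073 0" --pt "-0.133 0.11 0" --pt "-0.177 0.146 0" --pt "-0.222 0.182 0" --pt "-0.266 0.219 0" --pt "-0.31 0.255 0" --pt "-0.355 0.292 0" --roll '[5,10,15,20,25,30,35,37]' --claw '[0.046,0.046,0.046,0.046,0.046,0.046,0.046,0.046]'

```text
clock: 2.1
position: [454.4, -174.1, 405.2]
ee_rot: [0.131, 0.991, -0.0, 0.001]
contact_force: [0.3, -0.9, -1.3]
gripper_width: 45.9
grasp_force: 0.0
```

```bash
python3 -c "
from h import *
plan(5,0,180);s=read_state(); print(s['position'],s['gripper_width'],s['joints'])"
```

```text
slide mm [-26.6 109.8  52.2] roll 0.03 tilt z [ 1.1e-03 -2.0e-04 -1.0e+00]
[ 454.42218418 -174.05371165  405.16571142] 45.88493858671731 [-3.11344868e-02  1.47213487e-01 -3.19935159e-01  2.11378891e-04
 -1.10254207e+00 -1.80303927e+00]
```

carry_out --pt "-0.009 0.037 0" --pt "-0.018 0.073 0.01" --pt "-0.027 0.11 0.03" --pt "-0.027 0.11 0.05" --pt "-0.027 0.11 0.05" --roll '[0,0,0,0,0]' --claw '[0.046,0.046,0.046,0.046,0.046]'

```text
clock: 2.72
position: [508.2, -76.2, 353.4]
ee_rot: [0.13, 0.991, -0.0, -0.002]
contact_force: [-0.0, -0.7, 0.2]
gripper_width: 46.2
grasp_force: 0.0
```

```bash
python3 - <<'E'
from h import *
plan(5,0,130);s=read_state();print(s["position"],s["contact_force"])
p=get_image("wrist");cv2.imwrite("pics/w1.png",p["img"][:,:,::-1])
print(p["T_tool_cam"],p["mtx"])
for t in("lid_edge","key_left_top","key_right_top","stop_top"): print(t,place_of(p,t)[:1])
E
```

```text
slide mm [-0.4  1.4 50.4] roll 0.14 tilt z [-3.7e-03 -4.0e-04 -1.0e+00]
[508.1709537  -76.19635902 353.35744558] [-0.0433141  -0.73273381  0.21334593]
[[-2.66694894e-04  9.60362623e-01  2.78753586e-01  7.13880076e+01]
 [ 9.99999870e-01  3.77282753e-04 -3.43075029e-04  1.61046066e+00]
 [-4.34645354e-04  2.78753458e-01 -9.60362599e-01  3.19333251e+01]
 [ 0.00000000e+00  0.00000000e+00  0.00000000e+00  1.00000000e+00]] [[309.70691629   0.         321.27630205]
 [  0.         309.70691629 204.57140991]
 [  0.           0.           1.        ]]
lid_edge [{'at': [319.7, 208.6], 'conf': 0.92}]
key_left_top [{'at': [361.4, 120.7], 'conf': 0.79}]
key_right_top [{'at': [286.1, 121.5], 'conf': 0.78}]
stop_top [{'at': [239.5, 120.4], 'conf': 0.68}]
```

View pics/w1.png

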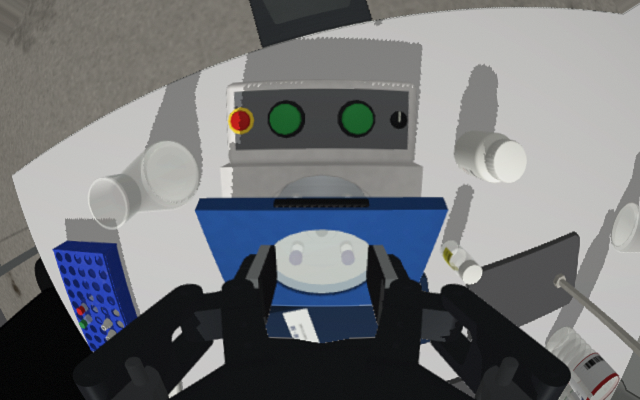

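Wrist view: the keys are at (286,119) and (357,118), the stop is at (240,120), and the lid edge is at row 200. The fingertips are over the lid just behind its edge, so I'm pushing down.

carry_out --pt "0 0 0.025" --pt "0 0 0.04" --pt "0 0 0.05" --pt "0 0 0.058" --pt "0 0 0.066" --pt "0 0 0.074" --pt "0 0 0.082" --pt "0 0 0.086" --roll '[0,0,0,0,0,0,0,0]' --claw '[0.046,0.046,0.046,0.046,0.046,0.046,0.046,0.046]'

```text
clock: 3.98
position: [508.3, -76.5, 268.0]
ee_rot: [0.131, 0.991, -0.0, -0.001]
contact_force: [-0.8, -0.3, 1.8]
gripper_width: 45.8
grasp_force: 0.8
```

```bash
cat >> h.py <<'E'
def wray(p,at,s,zw):
    K=p["mtx"];u=(np.array(at)-K[:2,2])/K[0,0];r=np.linalg.norm(u)
    d=np.r_[np.sin(r)*u[0]/r,-np.sin(r)*u[1]/r,-np.cos(r)]
    T=p["T_tool_cam"];q=R.from_quat(s["ee_rot"]).as_matrix()
    o=q@T[:3,3]+s["position"];w=q@T[:3,:3]@d
    return o+w*(zw-o[2])/w[2]
E
python3 - <<'E'
from h import *
np.set_printoptions(precision=1,suppress=True)
s=read_state();print(s["position"],s["contact_force"])
p=get_image("wrist")
for t,z in(("lid_edge",87),("key_left_top",68),("key_right_top",68),("stop_top",61)):
    for d in place_of(p,t)[:1]:
        w=wray(p,d["at"],s,z);e=w[:2]-O
        print(t,d,w,"local",e@mx,e@my)
g=get_image("side")
for d in place_of(g,"lid_edge")[:1]: print(d,pt(g,d["at"]))
E
```

```text
[508.3 -76.5 268. ] [-0.8 -0.3  1.8]
lid_edge {'at': [321.4, 204.9], 'conf': 0.67} [481.5 -67.7  87. ] local -23.151036652412994 -0.0639884779476672
key_left_top {'at': [376.9, 123.0], 'conf': 0.61} [450. -28.  68.] local -63.93226521316867 29.986378993716333
key_right_top {'at': [267.7, 121.2], 'conf': 0.56} [433.7 -84.9  68. ] local -64.79560957363445 -29.2073977675782
stop_top {'at': [202.7, 124.1], 'conf': 0.75} [ 423.1 -124.1   61. ] local -64.88495647690034 -69.80618732422519
{'at': [357.8, 187.8], 'conf': 0.58} [477.6 -66.4  96.1]
```

carry_out --pt "0 0 0.003" --pt "0 0 0.006" --pt "0 0 0.009" --pt "0 0 0.011" --roll '[0,0,0,0]' --claw '[0.046,0.046,0.046,0.046]'

```text
clock: 4.82
position: [508.4, -76.5, 257.8]
ee_rot: [0.13, 0.991, -0.0, -0.0]
contact_force: [-3.9, 1.8, 11.3]
gripper_width: 46.1
grasp_force: 6.0
```

carry_out --pt "0 0 0.002" --pt "0 0 0.003" --pt "0 0 0.003" --pt "0 0 -0.02" --pt "0 0 -0.06" --roll '[0,0,0,0,0]' --claw '[0.046,0.046,0.046,0.046,0.046]'

```text
clock: 5.45
position: [508.1, -76.6, 317.1]
ee_rot: [0.131, 0.991, -0.0, -0.002]
contact_force: [1.0, -0.1, 0.7]
gripper_width: 46.4
grasp_force: 0.0
```

```bash
python3 - <<'E'
from h import *
np.set_printoptions(precision=1,suppress=True)
s=read_state();print(s["position"],s["contact_force"])
p=get_image("wrist")
for t,z in(("lid_edge",87),("key_left_top",68),("key_right_top",68)):
    for d in place_of(p,t)[:1]:
        w=wray(p,d["at"],s,z);e=w[:2]-O
        print(t,d,w,"local",e@mx,e@my)
m=cv2.inRange(cv2.cvtColor(p["img"],cv2.COLOR_RGB2HSV),(40,80,40),(90,255,255))
k,l,st,c=cv2.connectedComponentsWithStats(m)
for i in range(1,k):
    if st[i,4]>150: w=wray(p,c[i],s,68);e=w[:2]-O;print("green",c[i],w,e@mx,e@my)
g=get_image("side");cv2.imwrite("pics/s2.png",cv2.resize(g["img"][100:280,240:460,::-1],None,fx=3,fy=3))
for d in place_of(g,"lid_edge")[:1]: print(d,pt(g,d["at"]))
plan(-66,0,110,170.5)
E
```

```text
[508.1 -76.6 317.1] [ 1.  -0.1  0.7]
lid_edge {'at': [320.8, 180.1], 'conf': 0.58} [478.2 -67.5  87. ] local -26.384810291774265 -0.7664187689116664
key_left_top {'at': [369.9, 121.5], 'conf': 0.7} [450.1 -24.4  68. ] local -64.77786449944458 33.46494475174373
key_right_top {'at': [281.0, 118.8], 'conf': 0.73} [432.3 -83.9  68. ] local -66.44711997440602 -28.593914029308127
green [279.1 118.7] [431.8 -85.2  68. ] -66.56225756095087 -29.919512007501883
green [363.2 118.4] [446.9 -28.5  68. ] -66.83754838773157 28.708707389496677
{'at': [359.7, 192.6], 'conf': 0.62} [474.5 -69.5  82.7]
slide mm [70.7  1.9 36.3] roll 0.08 tilt z [-0.  0. -1.]
```

View pics/s2.png

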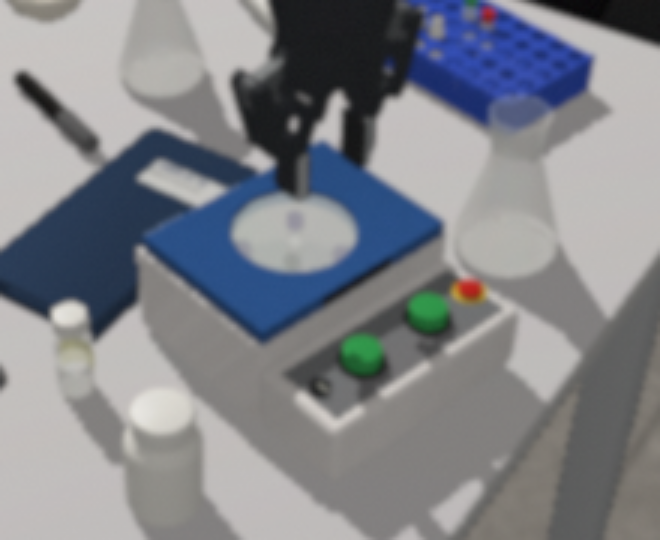

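The lid is flush and shut (crop centre (290,240)), and both keys are up at (362,354) and (428,312). Next I move over the keys.

carry_out --pt "0.036 0.0015 0" --pt "0.0715 0.0015 0" --pt "0.0715 0.0015 0.02" --pt "0.0715 0.0015 0.036" --pt "0.0715 0.0015 0.036" --roll '[0,0,0,0,0]' --claw '[0.046,0.046,0.046,0.046,0.046]'

```text
clock: 6.38
position: [439.1, -56.7, 279.9]
ee_rot: [0.131, 0.991, -0.001, -0.002]
contact_force: [0.2, 0.2, -0.7]
gripper_width: 46.3
grasp_force: 0.0
```

```bash
python3 - <<'E'
from h import *
np.set_printoptions(precision=1,suppress=True)
s=read_state();print(s["position"],s["contact_force"])
p=get_image("wrist");cv2.imwrite("pics/w3.png",p["img"][:,:,::-1])
m=cv2.inRange(cv2.cvtColor(p["img"],cv2.COLOR_RGB2HSV),(40,80,40),(90,255,255))
k,l,st,c=cv2.connectedComponentsWithStats(m)
for i in range(1,k):
    if st[i,4]>150: w=wray(p,c[i],s,68);e=w[:2]-O;print("green",st[i],c[i],w,e@mx,e@my)
plan(-67,0,68,170.8)
E
```

```text
[439.1 -56.7 279.9] [ 0.2  0.2 -0.7]
green [ 253  211   42   42 1269] [273.9 230.5] [428.6 -83.5  68. ] -70.14256868468522 -29.12518267843636
green [ 345  211   42   42 1307] [365.1 230.8] [443.5 -28.3  68. ] -70.11292945881972 28.0282557865313
slide mm [ 0.4  0.4 42. ] roll 0.1 tilt z [-0. -0. -1.]
```

View pics/w3.png

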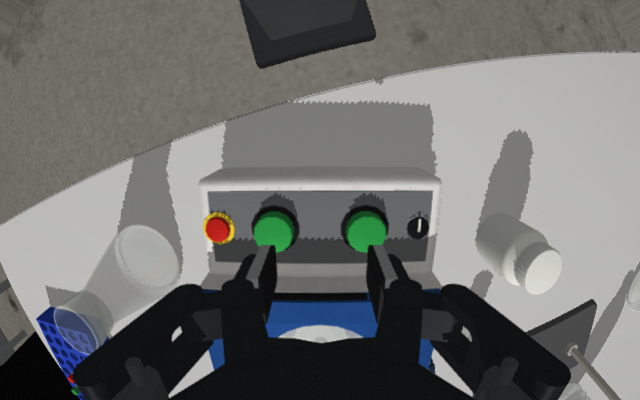

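Fingers straddle the keys in y, lined up with keys at (274,231) and (365,231), and the stop at (218,229) is well clear. Now I press.

carry_out --pt "0.001 0 0.02" --pt "0.001 0 0.034" --pt "0.001 0 0.04" --pt "0.001 0 0.043" --pt "0.001 0 0.046" --pt "0.001 0 0.049" --pt "0.001 0 0.051" --pt "0.001 0 0.051" --roll '[0,0,0,0,0,0,0,0]' --claw '[0.046,0.046,0.046,0.046,0.046,0.046,0.046,0.046]'

```text
clock: 7.42
position: [439.0, -56.3, 231.8]
ee_rot: [0.13, 0.991, -0.0, 0.0]
contact_force: [-3.4, 0.1, 10.1]
gripper_width: 45.8
grasp_force: 4.5
```

carry_out --pt "0 0 0.001" --pt "0 0 0.002" --pt "0 0 0.003" --pt "0 0 0.003" --roll '[0,0,0,0]' --claw '[0.046,0.046,0.046,0.046]'

```text
clock: 7.92
position: [438.9, -56.3, 230.8]
ee_rot: [0.13, 0.992, -0.0, 0.001]
contact_force: [-8.6, 2.8, 27.6]
gripper_width: 46.2
grasp_force: 13.6
```

```bash
python3 - <<'E'
from h import *
s=read_state();print(s["position"],s["contact_force"],s["wrist_torque"],s["joints"])
g=get_image("side");cv2.imwrite("pics/s4.png",cv2.resize(g["img"][140:260,300:440,::-1],None,fx=5,fy=5))
E
```

```text
[438.94923997 -56.30112328 230.83860466] [-8.58320876  2.78822543 27.64764133] [ 0.80981671  2.63180428 -0.04690122] [ 2.42116376e-01  3.03960224e-01 -6.52166153e-01  1.40622962e-03
 -6.13532646e-01 -2.07488228e+00]
```

View pics/s4.png

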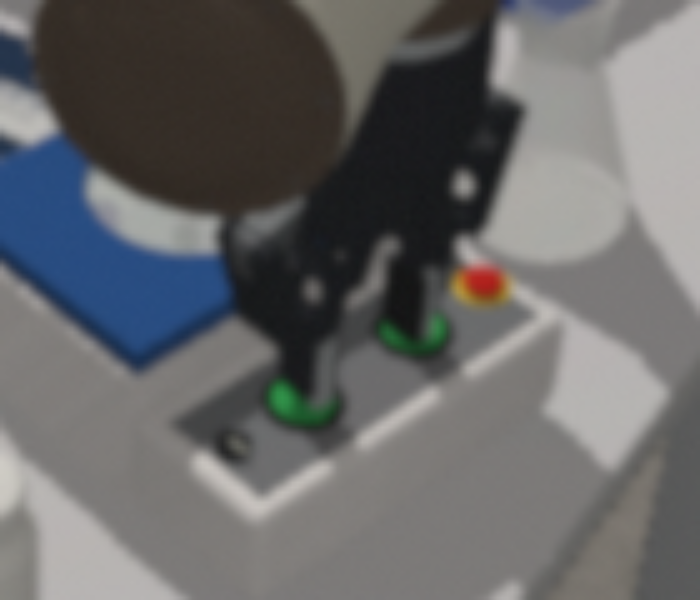

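The crop shows both fingertips on the caps at (305,395) and (415,330), both pressed low. The steep rise in force means the hard stop. Now I hold.

carry_out --pt "0 0 0" --pt "0 0 0" --pt "0 0 0" --pt "0 0 0" --pt "0 0 0" --pt "0 0 0" --pt "0 0 0" --pt "0 0 0" --roll '[0,0,0,0,0,0,0,0]' --claw '[0.046,0.046,0.046,0.046,0.046,0.046,0.046,0.046]'

```text
clock: 8.98
position: [438.9, -56.3, 230.9]
ee_rot: [0.13, 0.992, -0.0, 0.001]
contact_force: [-8.0, 3.5, 26.6]
gripper_width: 45.8
grasp_force: 13.5
```

carry_out --pt "0 0 0" --pt "0 0 0" --pt "0 0 0" --pt "0 0 0" --pt "0 0 0" --pt "0 0 0" --pt "0 0 0" --pt "0 0 0" --roll '[0,0,0,0,0,0,0,0]' --claw '[0.046,0.046,0.046,0.046,0.046,0.046,0.046,0.046]'

```text
clock: 9.98
position: [438.9, -56.3, 230.8]
ee_rot: [0.13, 0.992, -0.0, 0.001]
contact_force: [-8.3, 1.6, 27.5]
gripper_width: 46.4
grasp_force: 13.5
```

carry_out --pt "0 0 0" --pt "0 0 0" --pt "0 0 0" --pt "0 0 0" --pt "0 0 0" --pt "0 0 0" --pt "0 0 0" --roll '[0,0,0,0,0,0,0]' --claw '[0.046,0.046,0.046,0.046,0.046,0.046,0.046]'

```text
clock: 10.85
position: [438.9, -56.3, 230.8]
ee_rot: [0.13, 0.992, -0.0, 0.001]
contact_force: [-8.9, 3.2, 27.4]
gripper_width: 46.0
grasp_force: 13.5
```

Next I release straight up and get clear.

carry_out --pt "0 0 -0.006" --pt "0 0 -0.012" --pt "0 0 -0.03" --pt "0 0 -0.07" --pt "0 0 -0.12" --pt "0 0 -0.15" --pt "0 0 -0.15" --pt "0 0 -0.15" --roll '[0,0,0,0,0,0,0,0]' --claw '[0.046,0.046,0.046,0.046,0.046,0.046,0.046,0.046]'

```text
clock: 11.85
position: [438.4, -56.4, 376.9]
ee_rot: [0.131, 0.991, 0.0, -0.001]
contact_force: [-0.0, -0.7, 1.0]
gripper_width: 46.1
grasp_force: 0.0
```

```bash
python3 - <<'E'
from h import *
s=read_state();print(s["clock"],s["position"],s["contact_force"])
g=get_image("side");cv2.imwrite("pics/s5.png",cv2.resize(g["img"][100:280,240:460,::-1],None,fx=3,fy=3))
E
```

```text
11.85 [438.36564263 -56.3718011  376.92082961] [-0.04356266 -0.65365415  0.97414156]
```

View pics/s5.png

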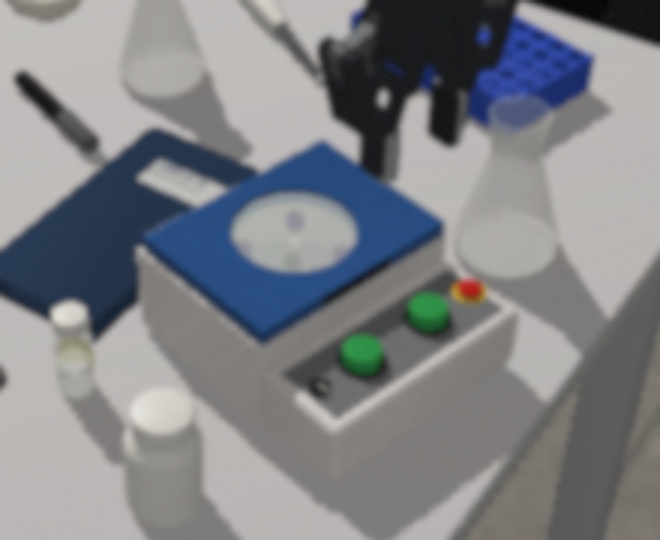

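The lid is shut, both keys are up at (362,354) and (428,312), the glassware hasn't moved, and the arm is clear.

```bash
python3 -c "
from bench import job_done
print(job_done())"
```

```text
the job is handed in; nothing more can be done
None
```

I pushed the lid shut, held both green keys down together for about 3 s and let them come back up, finished clear of the machine, and handed the job in; no verdict came back.

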